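Unscrew the left-hand plug from a gas cylinder

ROBOT

A 6-joint arm with a two-finger parallel gripper is mounted at the origin on the work surface. World frame = base frame: x ahead of the robot, y to its left, z up, the work surface at z = 0. Lengths are in m, angles in rad, forces in N, time in s.
With the tool pointing down it reaches from about 0.35 to 0.725 m from the base axis. Payload 4.3 kg.
Tool frame: the origin (TCP) lies at the very end of the fingers, on their centre line; the grasp point (between the pads) lies 19 mm behind it; z points along the fingers, y is the direction in which the jaws open and shut (so a half turn about z gives the same grasp; the last joint's range is limited). The gripper opens to 85 mm and grips with 20 to 120 N. Pads are 22 mm wide; open, the fingers measure 114 mm over their backs; the gripper's body (76 mm by 85 mm) begins 54 mm behind the grasp point. The pads swing forward as they close: fully open they stand 13 mm farther back than shut.
Start: joints at [-1.398, 0.377, 0.081, 1.274, 0, 1.46], TCP at [0.16, -0.552, 0.231] pointing down, gripper open.
Joint ranges: [-2.72, 2.72], [-0.84, 1.66], [-1.02, 1.22], [-1.77, 2.12], [-1.37, 1.28], [-3.14, 3.14]. Speed limits (rad/s): [2.57, 2.57, 3.14, 3.14, 3.14, 3.14].

INTERFACE

Orientations are given as a rotation vector (axis times angle).
In Python, from rig import r, imaging gives the robot as it stands. The module is installed in compiled form; this text tells all that it offers.
- The arm moves only by the tool step_arm, never from a script. Its argument "commands" is a list of rows, each a list of 5 numbers: the finger opening in m, from 0 to 0.0854, then the shift along the tool's x, y, z in m, then the turn about the tool's z in rad. In form: [[hand, tx, ty, tz, yaw], ...]. A call has 1 to 12 rows; each row shifts and turns the commanded pose from where the row before left it, along the tool's axes as they then stand; what a row does not reach is not made up. A row lasts 1/10 s, in which the tool goes at most 50 mm and 8.59 degrees, less where a joint would pass 70% of its speed; a pose out of reach is approached as far as the arm can. A call with a gripper value outside its range is refused whole. The fingers move at their own pace and stop on an object; the grip force is fixed at half the most. Time passes only in rows, so rows that do not move let the fingers close. It gives the time, the measured TCP pose, the force and the opening at its end, in the units of the state.
- r.state(): the state, without advancing time (a new reading comes with each control period).
- imaging.grab_frame(name): name is "side" or "top"; returns a dict with "frame" (480x640x3 uint8, blue, green, red), "z_map" (480x640 float32, m along the optical axis (not along the pixel's ray), 0 where there is no reading), "vfov" (degrees; the focal length in pixels is half the picture's height over the tangent of half this angle, whatever the lens; pixels are square), "cx", "cy" (the principal point, pixels), "origin" and "attitude" of the camera in the world. Camera axes: x right, y down, z forward; pixel columns grow to the right and rows downward; lengths in m; the calibration is good to about 2 mm. A picture is of the moment at which its call begins.
- r.hand_in(): hands the job in, once; it reports no verdict.
The state is a dict: "time": time; "joints": joint angles; "joint_vel": joint speeds; "joint_torque": joint torques, N m; "eef_pos": TCP position; "orientation": TCP orientation; "contact_force": force on the tool from outside, world axes, zero at the start; "wrist_torque": the same for the moment, N m; "width": finger opening in m.
Only numpy, scipy, OpenCV 4.12 (cv2) and the standard library are available. Lean on these libraries where they do the work, as an engineer would, in place of code of your own. Each camera call takes 0.05 s, during which the arm holds its last target. There are 200 camera calls.

TASK

The tabletop-grill gas cylinder has a brass blanking plug in its neck with a left-hand thread: loosen it by turning it clockwise (seen from above), by feel, until it comes gently up against its stop and is free, without straining the thread. Then lift the plug out and set it down gently, standing upright, on the melamine tray with the shot glasses, leaving the glasses, the jar, the crock and the sauce bottle where they stand.

Things in the scene. Friction and masses are not known exactly. Their poses are not given: they have to be found in the camera images.
- cylinder: Small grey gas cylinder, 110 mm in diameter, fixed to the counter by a steel foot (124 mm disc with a 160 x 50 mm strip). Origin: on its axis at counter height, z up. A brass neck ring, 68 mm in outer diameter, stands on top, its rim 150 mm above the origin; the plug sits in it, on the axis. More than 70 N in sum over all contacts between plug and cylinder damages the thread.
- neck (a point): Centre of the neck's rim, z up. Hidden left-hand thread inside: clockwise from above the plug rises 1 mm per rad, a spring pin pushing it up (6 to 9 N). After 25 to 95 degrees (unknown: how tight it was left) it meets a stop, slightly springy (6 N m per rad), felt as a steady rise of torque; only in the last 11 degrees before that stop can the plug be lifted. Anticlockwise tightens, to a stop too.
- plug: Loose brass plug, 63 mm tall, 0.15 to 0.3 kg. Origin: centre of its underside, z up. From below: a shaft 30 mm in diameter, 26 mm tall, with two cross pins hidden in the neck; a flange 60 mm in diameter, 26 to 29 mm up, which covers the neck; a notched hexagon, 29 to 63 mm up. Underside at the start 128 mm above the counter; lifted by 26 mm it is clear of the neck.
- hex (a point): Centre of the plug's hexagon, 46 mm above the plug's underside, axes as the plug's. 36 mm across flats, 34 mm tall; one pair of flats faces +x and -x, the others follow every 60 degrees. A notch in each corner, the mark of a left-hand thread. Turning before the stop takes under 0.2 N m (a rubber seal drags on the shaft, some 3 to 12 N when lifting); 0.9 N m against a stop is too much.
- tray: White melamine tray fixed to the counter, 220 mm (x) x 280 mm (y), rim 18 mm high and 6 mm thick. Origin: centre of its underside; inner floor about 6 mm above it. The three glasses stand in a row along y in the half at +x; the half at -x is empty.
- glass0: Shot glass, 46 mm in diameter at the rim, 55 mm tall, loose in the tray. Origin: centre of its underside.
- glass1: Shot glass like glass0.
- glass2: Shot glass like glass0.
- jar: Small glass jar with a steel lid, 56 mm in diameter, 65 mm tall, loose on the counter on the side of the cylinder away from the robot. Origin: centre of its underside.
- crock: Brown lidded kimchi crock, 156 mm in diameter, 168 mm tall, 2.2 kg. Origin: centre of its underside.
- soy: Sauce bottle, 60 mm in diameter, 170 mm tall. Origin: centre of its underside.
There are look-alikes about, which are no part of the job. Leave any red look-alike of the plug alone.

How it is judged:
By the outcome, as a careful person would: the job done as asked, in the order asked, and still so for the second after the job is handed in, with the robot touching nothing.
It also fails if it takes over 72 s, if anything falls off the work surface, if the arm or the gripper's body presses on something with over 40 N, if the wrist force passes 120 N, or if a joint passes its speed limit or range.

## Working session

There is one attempt and no reset: what is moved stays moved. The work goes in short steps, Python scripts to look and compute and a tool call to move; the robot and the scene stay as the last step left them, time stands still between calls to the robot, and variables do not carry over. Pictures are saved under pics/ and viewed, about 8 in all and at most 12, crops included, and the job is handed in when it is done.

Besides the shell and the picture viewer there is one more tool, called by a JSON object that holds its "api" and its "payload". step_arm: Moves the arm, as the interface text tells. Its arguments: {"type":"object","properties":{"commands":{"type":"array"}},"required":["commands"]}

```bash
mkdir -p pics; cat > h.py <<'E'
import numpy as np, cv2
from scipy.spatial.transform import Rotation as R
from rig import r, imaging
def grab(n):
    d=imaging.grab_frame(n)
    d['f']=240/np.tan(np.radians(d['vfov'])/2)
    a=np.array(d['attitude'],float)
    d['R']=a if a.shape==(3,3) else R.from_rotvec(a).as_matrix()
    z=d['z_map']; v,u=np.mgrid[:480,:640]
    c=np.stack([(u-d['cx'])/d['f']*z,(v-d['cy'])/d['f']*z,z],-1)
    d['P']=c@d['R'].T+np.array(d['origin']); d['P'][z==0]=np.nan
    return d
def plane(d,u,v,h):
    q=d['R']@np.array([(u-d['cx'])/d['f'],(v-d['cy'])/d['f'],1]); o=np.array(d['origin'])
    return o+q*(h-o[2])/q[2]
E
python3 - <<'E'
from h import *
for n in('top','side'):
    d=grab(n); cv2.imwrite(f'pics/{n}0.png',d['frame']); np.savez(f'{n}0.npz',P=d['P'],frame=d['frame'])
    print(n,d['origin'],d['attitude'],d['vfov'],d['cx'],d['cy'],np.nanmin(d['P'],(0,1)),np.nanmax(d['P'],(0,1)))
print(r.state())
E
```

```text
top [0.49119753 0.00783476 1.68186185] [-2.17499537  2.21749055 -0.08053244] 44.7977356055065 317.5097108013809 242.5543888343275 [-0.08644102 -1.44085228 -0.78168906] [1.7065455  1.31874976 0.78109252]
side [0.4719044  0.8229317  1.10009362] [-0.14175462  2.91520628 -1.06707642] 49.50463142482964 322.6945333422781 235.68684327919755 [-1.19998949 -2.19992842 -0.78187281] [1.88889718 0.57250296 0.68211138]
{'time': 0.1, 'joints': array([-1.39830176e+00,  3.78035724e-01,  7.97584285e-02,  1.27444411e+00,
       -3.23616736e-05,  1.46050250e+00]), 'joint_vel': array([ 0.00073431, -0.0027353 ,  0.00156757,  0.00066654, -0.00084907,
       -0.00107687]), 'joint_torque': array([ 8.55506041e-04, -4.64694428e+01,  2.70581853e+01,  1.20733309e-02,
       -1.51452368e-04,  5.92720582e-06]), 'eef_pos': array([ 0.16033862, -0.55155534,  0.23042783]), 'orientation': array([-3.10833712e+00, -4.42453366e-01,  1.44749820e-04]), 'contact_force': array([-0.48450918,  0.05153192,  0.50668862]), 'wrist_torque': array([0.04384673, 0.02475382, 0.00232066]), 'width': 0.08531374053393129}
```

View pics/top0.png

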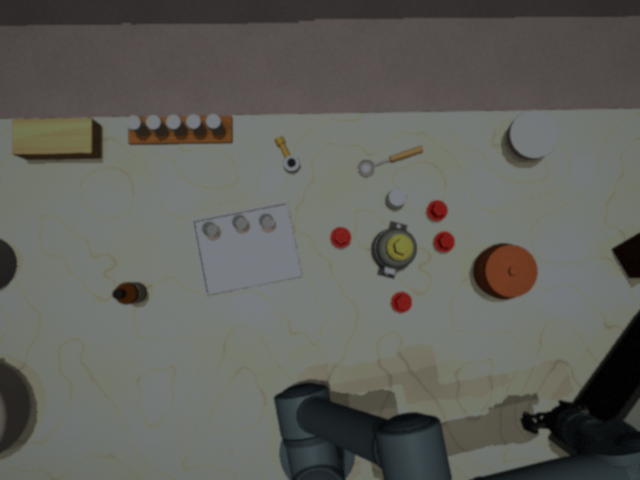

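View pics/side0.png

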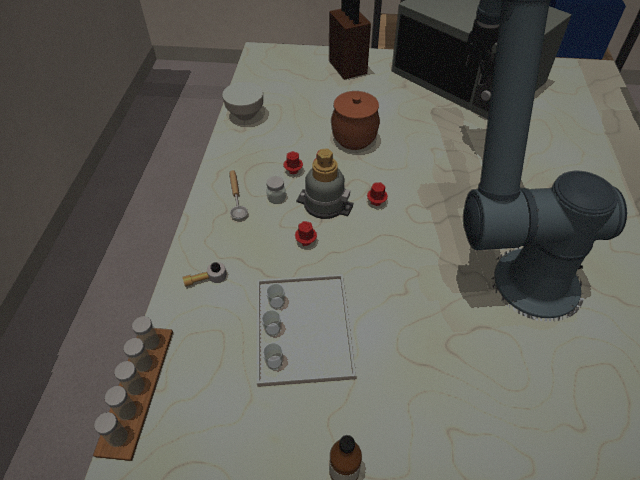

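The top view shows the plug at about (399,247), the tray centred at (248,250) with its glasses on the far side, the jar at (397,199), the crock at (507,271) and the red look-alikes around the cylinder. The side view agrees. Next I measure the plug, its hex yaw and the tray.

```bash
python3 - <<'E'
from h import *
d=grab('top');s=grab('side')
def rep(n,P): 
    print(n,len(P),np.round(np.median(P,0),4),np.round(P.min(0),3),np.round(P.max(0),3))
for nm,d in(('top',d),('side',s)):
    P=d['P']; hsv=cv2.cvtColor(d['frame'],cv2.COLOR_BGR2HSV)
    near=(abs(P[...,0]-.5)<.25)&(abs(P[...,1]+.2)<.25)
    br=near&(hsv[...,0]>12)&(hsv[...,0]<35)&(hsv[...,1]>90)&(P[...,2]>.13)
    for a,b in((.145,.165),(.18,.2)):
        m=br&(P[...,2]>a)&(P[...,2]<b)
        if m.any():
            rep(f'{nm} brass z{a}',P[m])
            if a>.17:
                pts=P[m][:,:2].astype(np.float32)
                print('  minEnc',cv2.minEnclosingCircle(pts))
                c=pts.mean(0); q=pts-c; c=(pts.max(0)+pts.min(0))/2
                for t in range(0,180,10):
                    n=np.array([np.cos(np.radians(t)),np.sin(np.radians(t))]); e=pts@n
                    print(t,round(float(np.ptp(e))*1e3,1),round(float(e.max()+e.min())/2,4),end='; ')
                print()
    red=near&((hsv[...,0]<6)|(hsv[...,0]>174))&(hsv[...,1]>180)
    n,l,st,ce=cv2.connectedComponentsWithStats(red.astype(np.uint8))
    for i in range(1,n):
        if st[i,4]>30: rep(nm+' red',P[l==i])
    for name,lo,hi in(('crock',-.5,-.28),):
        m=(P[...,1]>lo)&(P[...,1]<hi)&(P[...,2]>.1)&(P[...,0]>.3)&(P[...,0]<.6)
        if m.any(): rep(nm+' crock',P[m])
    m=(P[...,0]>.54)&(P[...,0]<.68)&(abs(P[...,1]+.17)<.06)&(P[...,2]>.05)&(P[...,2]<.075)
    if m.any(): rep(nm+' jar',P[m])
    # tray
    m=(P[...,2]>.003)&(P[...,2]<.03)&(P[...,1]>.05)&(P[...,1]<.5)&(P[...,0]>.25)&(P[...,0]<.7)
    n,l,st,ce=cv2.connectedComponentsWithStats(m.astype(np.uint8)); i=1+st[1:,4].argmax()
    T=P[l==i]; print(nm,'tray',cv2.minAreaRect(T[:,:2].astype(np.float32)),np.percentile(T[:,2],[5,50,95]))
    g=(P[...,2]>.03)&(P[...,2]<.07)&(P[...,1]>.05)&(P[...,1]<.4)&(P[...,0]>.4)&(P[...,0]<.65)
    n,l,st,ce=cv2.connectedComponentsWithStats(g.astype(np.uint8))
    for i in range(1,n):
        if st[i,4]>10: rep(nm+' glass',P[l==i])
im=cv2.resize(grab('top')['frame'][200:320,320:480],None,fx=5,fy=5,interpolation=cv2.INTER_CUBIC)
im2=cv2.resize(s['frame'][140:230,270:390],None,fx=5,fy=5,interpolation=cv2.INTER_CUBIC)
cv2.imwrite('pics/crop1.png',cv2.convertScaleAbs(im,alpha=1.6)); cv2.imwrite('pics/crop2.png',cv2.convertScaleAbs(im2,alpha=1.5))
E
```

```text
top brass z0.145 327 [ 0.5664 -0.2212  0.1555] [ 0.537 -0.261  0.145] [ 0.603 -0.194  0.165]
top brass z0.18 177 [ 0.5694 -0.2273  0.1923] [ 0.551 -0.247  0.182] [ 0.59  -0.208  0.199]
  minEnc ((0.569969892501831, -0.2272436022758484), 0.02052725851535797)
0 39.3 0.5706; 10 40.0 0.5222; 20 39.6 0.458; 30 38.1 0.3798; 40 35.7 0.2903; 50 37.0 0.1926; 60 38.2 0.0886; 70 39.1 -0.0185; 80 39.2 -0.125; 90 38.4 -0.2275; 100 36.3 -0.3231; 110 38.7 -0.4089; 120 40.4 -0.482; 130 40.8 -0.5404; 140 40.4 -0.5827; 150 38.9 -0.6073; 160 36.4 -0.6135; 170 38.3 -0.6011; 
top red 263 [ 0.6746 -0.3502  0.0581] [ 0.652 -0.38   0.021] [ 0.703 -0.33   0.075]
top red 257 [ 0.6043 -0.0774  0.0591] [ 0.581 -0.104  0.022] [ 0.63  -0.055  0.073]
top red 264 [ 0.587  -0.3674  0.0576] [ 0.564 -0.398  0.02 ] [ 0.613 -0.347  0.072]
top red 266 [ 0.4204 -0.2423  0.0587] [ 0.393 -0.274  0.014] [ 0.444 -0.22   0.074]
top crock 921 [ 0.5006 -0.4776  0.1424] [ 0.433 -0.5    0.1  ] [ 0.57  -0.28   0.157]
top jar 42 [ 0.5811 -0.1771  0.0633] [ 0.541 -0.214  0.055] [ 0.625 -0.173  0.074]
top tray ((0.5794558525085449, 0.
[... 1021 characters left out ...]
361  0.0409] [ 0.394 -0.263  0.001] [ 0.446 -0.215  0.067]
side red 264 [ 0.6058 -0.0676  0.0432] [ 0.581 -0.101  0.006] [ 0.633 -0.047  0.067]
side crock 811 [ 0.5018 -0.472   0.1342] [ 0.437 -0.5    0.1  ] [ 0.57  -0.448  0.153]
side jar 193 [ 0.5827 -0.177   0.0632] [ 0.542 -0.217  0.05 ] [ 0.624 -0.169  0.075]
side tray ((0.5826644897460938, 0.18662725389003754), (0.2246229201555252, 0.29493364691734314), 9.942108154296875) [0.00353333 0.00639873 0.01842179]
side glass 100 [0.6426 0.1368 0.0505] [0.633 0.11  0.03 ] [0.65  0.152 0.063]
side glass 121 [0.6408 0.2112 0.0509] [0.632 0.184 0.031] [0.65  0.228 0.065]
side glass 241 [0.632  0.2844 0.0494] [0.614 0.267 0.03 ] [0.65  0.313 0.065]
```

View pics/crop1.png

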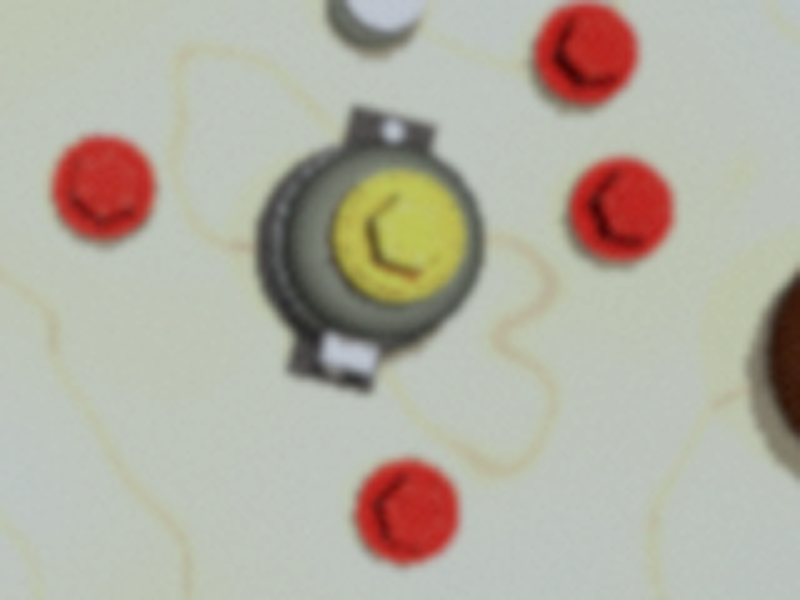

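View pics/crop2.png

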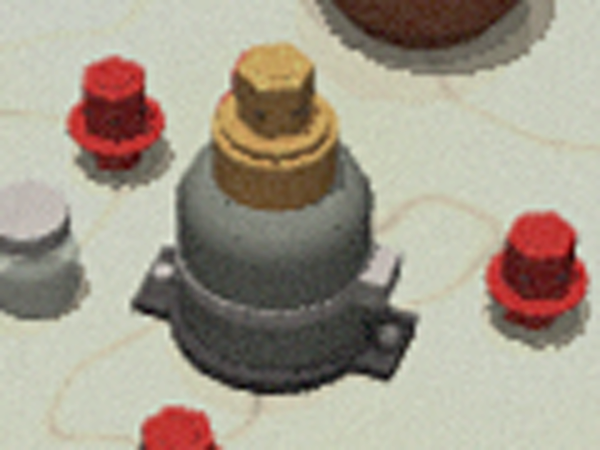

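Crop 1 shows the brass hex upright with flats roughly along and across the foot strip's tilt. Crop 2 shows the plug seated, its flange covering the neck. I start turning the wrist and raising the tool, then refine the hex yaw.

{"api": "step_arm", "payload": {"commands": [[0.085, 0, 0, -0.003, -0.149], [0.085, 0, 0, -0.003, -0.149], [0.085, 0, 0, -0.003, -0.149], [0.085, 0, 0, -0.003, -0.149], [0.085, 0, 0, -0.003, -0.149], [0.085, 0, 0, -0.003, -0.149], [0.085, 0, 0, -0.003, -0.149], [0.085, 0, 0, -0.003, -0.149], [0.085, 0, 0, 0, -0.149], [0.085, 0, 0, 0, -0.149], [0.085, 0, 0, 0, -0.149], [0.085, 0, 0, 0, -0.149]]}}

```text
time: 1.45
eef_pos: [0.1604, -0.5521, 0.2552]
orientation: [-1.594, -2.707, -0.0]
contact_force: [1.4, 0.4, -0.6]
width: 0.0852
```

```bash
cat >> h.py <<'E'
def go(x,y,z,jaw=None):
    "print yaw to bring jaw to angle (deg, mod 180), and tool shift AFTER that yaw"
    s=r.state(); M=R.from_rotvec(s['orientation']); m=M.as_matrix(); cur=np.degrees(np.arctan2(m[1,1],m[0,1]))
    yaw=0 if jaw is None else -(((jaw-cur+90)%180)-90)
    N=M*R.from_euler('z',yaw,degrees=True)
    e=np.array([x,y,z])-s['eef_pos']
    print('t',s['time'],'pos',s['eef_pos'].round(4),'jaw',cur.round(2),'q6',s['joints'][5].round(3),'yaw rad',np.radians(yaw).round(4),'shift',N.inv().apply(e).round(4),'tilt',m[:,2].round(4),'F',s['contact_force'].round(2),'T',s['wrist_torque'].round(3),'w',s['width'].round(4))
E
python3 - <<'E'
from h import *
th=np.arange(0,60,1)
tot=0
for k in range(4):
  for nm in('top','side'):
    d=grab(nm);P=d['P']; hsv=cv2.cvtColor(d['frame'],cv2.COLOR_BGR2HSV)
    br=(abs(P[...,0]-.57)<.05)&(abs(P[...,1]+.2265)<.05)&(hsv[...,0]>12)&(hsv[...,0]<35)&(hsv[...,1]>90)&(P[...,2]>.176 if nm=='top' else P[...,2]>.184)
    # silhouette of top face: cast pixels to plane z=.191
    v,u=np.nonzero(br); pts=np.array([plane(d,a,b,.191)[:2] for a,b in zip(u,v)])
    w=sum(np.ptp(pts@np.array([np.cos(np.radians(th+o)),np.sin(np.radians(th+o))]),axis=0) for o in(0,60,120))/3
    # 6th-harmonic phase of pixel moments
    c=(pts.max(0)+pts.min(0))/2; c=pts.mean(0); q=pts-c; z=q[:,0]+1j*q[:,1]
    ph=np.degrees(np.angle((z**6).sum()))/6  # corner direction
    print(nm,len(pts),c.round(4),'flat by width',th[w.argmin()],w.min().round(4),'by moment',round((ph+30)%60,1))
go(.57,-.2265,.25,42)
E
```

```text
top 182 [ 0.5695 -0.2271] flat by width 43 0.0368 by moment 42.7
side 129 [ 0.5702 -0.224 ] flat by width 39 0.0389 by moment 39.9
top 184 [ 0.5695 -0.2269] flat by width 41 0.0371 by moment 41.2
side 126 [ 0.5696 -0.224 ] flat by width 36 0.0384 by moment 35.7
top 182 [ 0.5696 -0.2271] flat by width 40 0.037 by moment 41.7
side 129 [ 0.57   -0.2236] flat by width 39 0.0412 by moment 43.1
top 182 [ 0.5695 -0.2271] flat by width 43 0.0368 by moment 42.7
side 133 [ 0.57   -0.2235] flat by width 38 0.0401 by moment 38.0Traceback (most recent call last):
  File "<stdin>", line 15, in <module>
  File "h.py", line 22, in go
    print('t',s['time'],'pos',s['eef_pos'].round(4),'jaw',cur.round(2),'q6',s['joints'][5].round(3),'yaw rad',np.radians(yaw).round(4),'shift',N.inv().apply(e).round(4),'tilt',m[:,2].round(4),'F',s['contact_force'].round(2),'T',s['wrist_torque'].round(3),'w',s['width'].round(4))
                                                                                                                                                                                                                                                                   ^^^^^^^^^^^^^^^^
AttributeError: 'float' object has no attribute 'round'
```

```bash
sed -i "s/s\['width'\].round(4)/round(s['width'],4)/" h.py; python3 -c "
from h import *
go(.5697,-.2268,.25,42)"
```

```text
t 1.85 pos [ 0.1605 -0.5522  0.2553] jaw 28.57 q6 -0.326 yaw rad -0.2343 shift [-0.032   0.5218  0.0053] tilt [ 0.  0. -1.] F [-0.06  0.07 -0.18] T [ 0.049 -0.009  0.077] w 0.0851
```

{"api": "step_arm", "payload": {"commands": [[0.085, 0, 0, 0, -0.117], [0.085, 0, 0, 0, -0.117], [0.085, -0.004, 0.03, 0, 0], [0.085, -0.004, 0.05, 0, 0], [0.085, -0.004, 0.05, 0, 0], [0.085, -0.004, 0.05, 0, 0], [0.085, -0.004, 0.05, 0, 0], [0.085, -0.004, 0.05, 0, 0], [0.085, -0.004, 0.05, 0, 0], [0.085, -0.004, 0.05, 0, 0], [0.085, 0, 0.05, 0, 0], [0.085, 0, 0.04, 0, 0]]}}

```text
time: 3.05
eef_pos: [0.5318, -0.2597, 0.2553]
orientation: [1.276, 2.87, 0.0]
contact_force: [0.7, -0.8, 0.4]
width: 0.0849
```

{"api": "step_arm", "payload": {"commands": [[0.085, 0, 0.03, 0, 0], [0.085, 0, 0.01, 0, 0], [0.085, 0, 0, 0, 0], [0.085, 0, 0, 0, 0], [0.085, 0, 0, 0, 0]]}}

```text
time: 3.55
eef_pos: [0.5587, -0.2362, 0.2554]
orientation: [-1.279, -2.869, 0.001]
contact_force: [0.2, -0.0, -0.5]
width: 0.0848
```

```bash
python3 -c "
from h import *
go(.5697,-.2268,.162,42)
d=grab('side'); im=np.hstack([cv2.resize(d['frame'][60:240,250:410],None,fx=3.3,fy=3.3,interpolation=cv2.INTER_CUBIC)])
cv2.imwrite('pics/c3.png',im)"
```

```text
t 3.55 pos [ 0.5587 -0.2362  0.2554] jaw 41.93 q6 0.335 yaw rad -0.0012 shift [-0.0004  0.0145  0.0934] tilt [-4.e-04 -4.e-04 -1.e+00] F [ 0.17 -0.05 -0.48] T [-0.023  0.003  0.012] w 0.0848
```

View pics/c3.png

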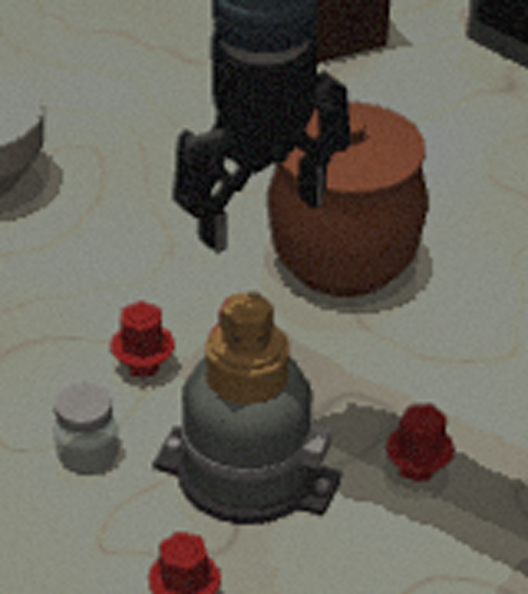

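View: the open gripper is above and slightly behind the plug, the scene is undisturbed. I move 14.5 mm along the jaw axis and descend.

{"api": "step_arm", "payload": {"commands": [[0.085, 0, 0.0145, 0, 0], [0.085, 0, 0, 0.02, 0], [0.085, 0, 0, 0.02, 0], [0.085, 0, 0, 0.02, 0], [0.085, 0, 0, 0.02, 0], [0.07, 0, 0, 0.013, 0], [0.055, 0, 0, 0, 0], [0.045, 0, 0, 0, 0], [0.042, 0, 0, 0, 0], [0.042, 0, 0, 0, 0], [0.042, 0, 0, 0, 0]]}}

```text
time: 4.7
eef_pos: [0.571, -0.2256, 0.1631]
orientation: [1.276, 2.869, -0.0]
contact_force: [0.2, 0.6, 0.3]
width: 0.0422
```

```bash
python3 -c "
from h import *
go(.5697,-.2268,.162,42)"
```

```text
t 4.7 pos [ 0.571  -0.2256  0.1631] jaw 42.05 q6 0.357 yaw rad 0.0009 shift [-0.0001 -0.0018  0.0011] tilt [ 1.3e-03 -8.0e-04 -1.0e+00] F [0.16 0.62 0.27] T [-0.06  -0.031  0.046] w 0.0422
```

{"api": "step_arm", "payload": {"commands": [[0.04, 0, 0, 0, 0], [0.039, 0, 0, 0, 0], [0.038, 0, 0, 0, 0], [0.038, 0, 0, 0, 0], [0.038, 0, 0, 0, 0]]}}

```text
time: 5.2
eef_pos: [0.5701, -0.2259, 0.1626]
orientation: [1.277, 2.87, -0.002]
contact_force: [-3.2, -3.3, 3.4]
width: 0.0379
```

```bash
python3 -c "
from h import *
go(.5697,-.2268,.162,42)"
```

```text
t 5.2 pos [ 0.5701 -0.2259  0.1626] jaw 42.03 q6 0.357 yaw rad 0.0005 shift [-0.0004 -0.0009  0.0006] tilt [-5.0e-04 -1.3e-03 -1.0e+00] F [-3.21 -3.28  3.35] T [-0.666  0.693 -0.004] w 0.0379
```

{"api": "step_arm", "payload": {"commands": [[0.038, 0, -0.0015, 0, 0], [0.038, 0, 0, 0, 0], [0.038, 0, 0, 0, 0], [0.038, 0, 0, 0, 0]]}}

```text
time: 5.6
eef_pos: [0.5695, -0.2258, 0.1621]
orientation: [-1.276, -2.871, -0.001]
contact_force: [-0.2, -0.4, 0.2]
width: 0.0378
```

```bash
python3 -c "
from h import *
go(.5697,-.2268,.162,42)"
```

```text
t 5.6 pos [ 0.5695 -0.2258  0.1621] jaw 42.08 q6 0.355 yaw rad 0.0013 shift [-0.0009 -0.0005  0.0001] tilt [ 2.e-04  9.e-04 -1.e+00] F [-0.18 -0.37  0.2 ] T [ 0.033 -0.04  -0.006] w 0.0378
```

{"api": "step_arm", "payload": {"commands": [[0.0365, 0, 0, 0, 0], [0.035, 0, 0, 0, 0], [0.033, 0, 0, 0, 0], [0.03, 0, 0, 0, 0], [0.03, 0, 0, 0, 0], [0.03, 0, 0, 0, 0]]}}

```text
time: 6.2
eef_pos: [0.5691, -0.2264, 0.1624]
orientation: [-1.276, -2.87, 0.001]
contact_force: [-3.7, -1.6, 1.7]
width: 0.0349
```

```bash
python3 -c "
from h import *
go(.5697,-.2268,.162,42)"
```

```text
t 6.2 pos [ 0.5691 -0.2264  0.1624] jaw 42.05 q6 0.355 yaw rad 0.0008 shift [-0.0007  0.0002  0.0004] tilt [-5.e-04 -3.e-04 -1.e+00] F [-3.74 -1.65  1.7 ] T [-0.232  0.701 -0.034] w 0.0349
```

{"api": "step_arm", "payload": {"commands": [[0.03, 0, -0.0007, 0, 0], [0.03, 0, 0, -3.5e-05, 0.035], [0.03, 0, 0, -3.5e-05, 0.035], [0.03, 0, 0, -3.5e-05, 0.035], [0.03, 0, 0, -3.5e-05, 0.035], [0.03, 0, 0, -3.5e-05, 0.035], [0.03, 0, 0, -3.5e-05, 0.035], [0.03, 0, 0, -3.5e-05, 0.035], [0.03, 0, 0, -3.5e-05, 0.035], [0.03, 0, 0, -3.5e-05, 0.035], [0.03, 0, 0, -3.5e-05, 0.035], [0.03, 0, 0, 0, 0]]}}

```text
time: 7.4
eef_pos: [0.5701, -0.2266, 0.1631]
orientation: [1.755, 2.603, 0.003]
contact_force: [1.0, -0.6, 1.7]
width: 0.0353
```

```bash
python3 -c "
from h import *
go(.5697,-.2268,.162,42)"
```

```text
t 7.4 pos [ 0.5701 -0.2266  0.1631] jaw 22.02 q6 0.704 yaw rad -0.3487 shift [ 0.0001 -0.0004  0.001 ] tilt [ 2.8e-03  3.0e-04 -1.0e+00] F [ 0.99 -0.56  1.66] T [ 0.023 -0.236 -0.057] w 0.0353
```

{"api": "step_arm", "payload": {"commands": [[0.03, 0, 0, -4e-05, 0.035], [0.03, 0, 0, -4e-05, 0.035], [0.03, 0, 0, 0, 0]]}}

```text
time: 7.7
eef_pos: [0.57, -0.2267, 0.1631]
orientation: [1.845, 2.541, 0.003]
contact_force: [1.5, 0.3, 0.5]
width: 0.0349
```

```bash
python3 -c "
from h import *
go(.5697,-.2268,.162,42)"
```

```text
t 7.7 pos [ 0.57   -0.2267  0.1631] jaw 18.04 q6 0.773 yaw rad -0.4182 shift [ 0.0001 -0.0003  0.0011] tilt [ 2.6e-03  2.0e-04 -1.0e+00] F [1.51 0.28 0.54] T [ 0.059 -0.451 -0.058] w 0.0349
```

{"api": "step_arm", "payload": {"commands": [[0.03, 0, 0, -5e-05, 0.05], [0.03, 0, 0, 0, 0], [0.03, 0, 0, 0, 0]]}}

```text
time: 8.0
eef_pos: [0.5699, -0.2267, 0.1631]
orientation: [1.907, 2.495, 0.002]
contact_force: [3.5, 0.7, 1.1]
width: 0.035
```

```bash
python3 -c "
from h import *
go(.5697,-.2268,.162,42)"
```

```text
t 8.0 pos [ 0.5699 -0.2267  0.1631] jaw 15.22 q6 0.823 yaw rad -0.4674 shift [ 0.     -0.0002  0.0011] tilt [ 2.3e-03  1.0e-04 -1.0e+00] F [3.45 0.73 1.1 ] T [ 0.148 -0.763 -0.12 ] w 0.035
```

{"api": "step_arm", "payload": {"commands": [[0.03, 0, 0, -5e-05, 0.05], [0.03, 0, 0, 0, 0], [0.03, 0, 0, 0, 0]]}}

```text
time: 8.3
eef_pos: [0.5696, -0.2268, 0.1632]
orientation: [1.969, 2.447, 0.002]
contact_force: [2.9, 1.2, 2.4]
width: 0.0352
```

```bash
python3 -c "
from h import *
go(.5697,-.2268,.162,42)"
```

```text
t 8.3 pos [ 0.5696 -0.2268  0.1632] jaw 12.35 q6 0.872 yaw rad -0.5174 shift [-0.0001  0.0001  0.0012] tilt [ 1.7e-03 -1.0e-04 -1.0e+00] F [2.93 1.23 2.44] T [ 0.123 -0.859 -0.024] w 0.0352
```

{"api": "step_arm", "payload": {"commands": [[0.03, 0, 0.0006, -5e-05, 0.05], [0.03, 0, 0, 0, 0], [0.03, 0, 0, 0, 0]]}}

```text
time: 8.6
eef_pos: [0.5695, -0.2268, 0.1631]
orientation: [2.03, 2.397, -0.0]
contact_force: [1.9, -0.4, 3.9]
width: 0.0355
```

```bash
python3 -c "
from h import *
go(.5697,-.2268,.162,42)"
```

```text
t 8.6 pos [ 0.5695 -0.2268  0.1631] jaw 9.48 q6 0.923 yaw rad -0.5677 shift [-0.0001  0.0001  0.0011] tilt [ 3.e-04 -4.e-04 -1.e+00] F [ 1.93 -0.42  3.92] T [ 0.009 -0.45  -0.052] w 0.0355
```

{"api": "step_arm", "payload": {"commands": [[0.03, 0, 0, -5e-05, 0.05], [0.03, 0, 0, 0, 0], [0.03, 0, 0, 0, 0]]}}

```text
time: 8.9
eef_pos: [0.5693, -0.2268, 0.1631]
orientation: [2.09, 2.346, -0.0]
contact_force: [1.4, 0.2, 3.4]
width: 0.0353
```

```bash
python3 -c "
from h import *
go(.5697,-.2268,.162,42)"
```

```text
t 8.9 pos [ 0.5693 -0.2268  0.1631] jaw 6.6 q6 0.973 yaw rad -0.6178 shift [-0.0003  0.0003  0.0011] tilt [ 0.e+00 -3.e-04 -1.e+00] F [1.4  0.19 3.36] T [-0.012 -0.363 -0.073] w 0.0353
```

{"api": "step_arm", "payload": {"commands": [[0.03, 0, 0, -0.0001, 0.05], [0.03, 0, 0, 0, 0], [0.03, 0, 0, 0, 0]]}}

```text
time: 9.2
eef_pos: [0.5692, -0.2267, 0.1631]
orientation: [2.148, 2.293, -0.001]
contact_force: [1.1, -0.3, 4.7]
width: 0.0352
```

```bash
python3 -c "
from h import *
go(.5697,-.2268,.162,42)"
```

```text
t 9.2 pos [ 0.5692 -0.2267  0.1631] jaw 3.74 q6 1.023 yaw rad -0.6677 shift [-0.0004  0.0003  0.0011] tilt [-3.e-04 -3.e-04 -1.e+00] F [ 1.07 -0.27  4.7 ] T [-0.057 -0.204 -0.057] w 0.0352
```

{"api": "step_arm", "payload": {"commands": [[0.03, 0, 0, -0.0001, 0.05], [0.03, 0, 0, 0, 0], [0.03, 0, 0, 0, 0]]}}

```text
time: 9.5
eef_pos: [0.5692, -0.2267, 0.1631]
orientation: [-2.204, -2.238, 0.001]
contact_force: [0.1, -0.3, 3.8]
width: 0.035
```

```bash
python3 -c "
from h import *
go(.5697,-.2268,.162,42)"
```

```text
t 9.5 pos [ 0.5692 -0.2267  0.1631] jaw 0.88 q6 1.073 yaw rad -0.7177 shift [-0.0004  0.0004  0.0011] tilt [-4.e-04 -2.e-04 -1.e+00] F [ 0.08 -0.33  3.85] T [-0.097 -0.222 -0.06 ] w 0.035
```

{"api": "step_arm", "payload": {"commands": [[0.03, 0, 0, -0.0001, 0.05], [0.03, 0, 0, 0, 0], [0.03, 0, 0, 0, 0]]}}

```text
time: 9.8
eef_pos: [0.5692, -0.2267, 0.1632]
orientation: [-2.259, -2.182, 0.001]
contact_force: [0.4, -0.9, 4.3]
width: 0.0348
```

```bash
python3 -c "
from h import *
go(.5697,-.2268,.162,42)"
```

```text
t 9.8 pos [ 0.5692 -0.2267  0.1632] jaw -1.99 q6 1.123 yaw rad -0.7677 shift [-0.0004  0.0003  0.0012] tilt [-4.e-04 -1.e-04 -1.e+00] F [ 0.42 -0.9   4.27] T [-0.081 -0.069 -0.066] w 0.0348
```

{"api": "step_arm", "payload": {"commands": [[0.03, 0, 0, -0.0001, 0.05], [0.03, 0, 0, 0, 0], [0.03, 0, 0, 0, 0]]}}

```text
time: 10.1
eef_pos: [0.5692, -0.2266, 0.1632]
orientation: [-2.313, -2.125, 0.001]
contact_force: [-0.6, -0.1, 3.1]
width: 0.0352
```

```bash
python3 -c "
from h import *
go(.5697,-.2268,.162,42)"
```

```text
t 10.1 pos [ 0.5692 -0.2266  0.1632] jaw -4.85 q6 1.173 yaw rad -0.8176 shift [-0.0005  0.0003  0.0012] tilt [-4.e-04 -0.e+00 -1.e+00] F [-0.6  -0.09  3.1 ] T [-0.076 -0.068 -0.037] w 0.0352
```

```bash
sed -i "s/,'w',round/,'tq6',round(s['joint_torque'][5],3),'w',round/" h.py; python3 -c "
from h import *
go(.5697,-.2268,.162,42)"
```

```text
t 10.1 pos [ 0.5692 -0.2266  0.1632] jaw -4.85 q6 1.173 yaw rad -0.8176 shift [-0.0005  0.0003  0.0012] tilt [-4.e-04 -0.e+00 -1.e+00] F [-0.6  -0.09  3.1 ] T [-0.076 -0.068 -0.037] tq6 -0.055 w 0.0352
```

{"api": "step_arm", "payload": {"commands": [[0.03, 0, 0, -0.0001, 0.05], [0.03, 0, 0, 0, 0], [0.03, 0, 0, 0, 0]]}}

```text
time: 10.4
eef_pos: [0.5692, -0.2266, 0.1633]
orientation: [-2.365, -2.067, 0.0]
contact_force: [0.9, 0.2, 3.3]
width: 0.0355
```

```bash
python3 -c "
from h import *
go(.5697,-.2268,.162,42)"
```

```text
t 10.4 pos [ 0.5692 -0.2266  0.1633] jaw -7.71 q6 1.223 yaw rad -0.8676 shift [-0.0005  0.0002  0.0013] tilt [-4.e-04  1.e-04 -1.e+00] F [0.9  0.21 3.31] T [-0.074 -0.015 -0.078] tq6 -0.051 w 0.0355
```

{"api": "step_arm", "payload": {"commands": [[0.03, 0, 0, -0.0001, 0.05], [0.03, 0, 0, 0, 0], [0.03, 0, 0, 0, 0]]}}

```text
time: 10.7
eef_pos: [0.5692, -0.2266, 0.1634]
orientation: [-2.417, -2.007, 0.0]
contact_force: [0.6, 0.1, 2.4]
width: 0.0352
```

```bash
python3 -c "
from h import *
go(.5697,-.2268,.162,42)"
```

```text
t 10.7 pos [ 0.5692 -0.2266  0.1634] jaw -10.58 q6 1.273 yaw rad -0.9176 shift [-0.0004  0.0002  0.0014] tilt [-4.e-04  1.e-04 -1.e+00] F [0.59 0.09 2.4 ] T [-0.078 -0.047 -0.098] tq6 -0.049 w 0.0352
```

{"api": "step_arm", "payload": {"commands": [[0.03, 0, 0, -0.0001, 0.05], [0.03, 0, 0, 0, 0], [0.03, 0, 0, 0, 0]]}}

```text
time: 11.0
eef_pos: [0.5693, -0.2266, 0.1635]
orientation: [-2.466, -1.946, 0.0]
contact_force: [-0.6, -0.5, 1.8]
width: 0.0353
```

```bash
python3 -c "
from h import *
go(.5697,-.2268,.162,42)"
```

```text
t 11.0 pos [ 0.5693 -0.2266  0.1635] jaw -13.44 q6 1.323 yaw rad -0.9676 shift [-0.0004  0.0002  0.0015] tilt [-3.e-04 -0.e+00 -1.e+00] F [-0.6  -0.45  1.79] T [-0.098 -0.052  0.003] tq6 -0.045 w 0.0353
```

{"api": "step_arm", "payload": {"commands": [[0.03, 0, 0, -0.0001, 0.05], [0.03, 0, 0, 0, 0], [0.03, 0, 0, 0, 0]]}}

```text
time: 11.3
eef_pos: [0.5693, -0.2267, 0.1636]
orientation: [-2.514, -1.884, 0.0]
contact_force: [-0.5, -0.4, 2.3]
width: 0.0355
```

```bash
python3 -c "
from h import *
go(.5697,-.2268,.162,42)"
```

```text
t 11.3 pos [ 0.5693 -0.2267  0.1636] jaw -16.31 q6 1.373 yaw rad -1.0176 shift [-0.0004  0.0002  0.0016] tilt [-3.e-04 -0.e+00 -1.e+00] F [-0.55 -0.43  2.29] T [-0.125 -0.027 -0.055] tq6 -0.04 w 0.0355
```

{"api": "step_arm", "payload": {"commands": [[0.03, 0, 0, -5e-05, 0.05], [0.03, 0, 0, 0, 0], [0.03, 0, 0, 0, 0]]}}

```text
time: 11.6
eef_pos: [0.5693, -0.2266, 0.1637]
orientation: [-2.56, -1.82, 0.0]
contact_force: [-0.2, -0.3, 2.5]
width: 0.035
```

```bash
python3 -c "
from h import *
go(.5697,-.2268,.162,42)"
```

```text
t 11.6 pos [ 0.5693 -0.2266  0.1637] jaw -19.18 q6 1.423 yaw rad -1.0677 shift [-0.0004  0.0002  0.0017] tilt [-2.e-04  0.e+00 -1.e+00] F [-0.21 -0.32  2.48] T [-0.101 -0.037 -0.093] tq6 -0.077 w 0.035
```

{"api": "step_arm", "payload": {"commands": [[0.03, 0, 0, -5e-05, 0.05], [0.03, 0, 0, 0, 0], [0.03, 0, 0, 0, 0]]}}

```text
time: 11.9
eef_pos: [0.5694, -0.2266, 0.1638]
orientation: [2.605, 1.756, -0.0]
contact_force: [-0.4, -0.4, 3.0]
width: 0.0352
```

```bash
python3 -c "
from h import *
go(.5697,-.2268,.162,42)"
```

```text
t 11.9 pos [ 0.5694 -0.2266  0.1638] jaw -22.03 q6 1.473 yaw rad -1.1176 shift [-0.0003  0.0001  0.0018] tilt [-0. -0. -1.] F [-0.45 -0.41  2.98] T [-0.066 -0.015 -0.092] tq6 -0.061 w 0.0352
```

{"api": "step_arm", "payload": {"commands": [[0.03, 0, 0, -5e-05, 0.05], [0.03, 0, 0, 0, 0], [0.03, 0, 0, 0, 0]]}}

```text
time: 12.2
eef_pos: [0.5694, -0.2266, 0.164]
orientation: [2.648, 1.69, 0.0]
contact_force: [-0.4, -0.2, 3.4]
width: 0.0353
```

```bash
python3 -c "
from h import *
go(.5697,-.2268,.162,42)"
```

```text
t 12.2 pos [ 0.5694 -0.2266  0.164 ] jaw -24.9 q6 1.523 yaw rad -1.1676 shift [-0.0003  0.0001  0.002 ] tilt [ 2.e-04 -0.e+00 -1.e+00] F [-0.42 -0.18  3.38] T [-0.011  0.013 -0.089] tq6 -0.04 w 0.0353
```

{"api": "step_arm", "payload": {"commands": [[0.03, 0, 0, -5e-05, 0.05], [0.03, 0, 0, 0, 0], [0.03, 0, 0, 0, 0]]}}

```text
time: 12.5
eef_pos: [0.5695, -0.2267, 0.1641]
orientation: [2.689, 1.623, 0.0]
contact_force: [0.9, 0.1, 3.8]
width: 0.0353
```

```bash
python3 -c "
from h import *
go(.5697,-.2268,.162,42)"
```

```text
t 12.5 pos [ 0.5695 -0.2267  0.1641] jaw -27.76 q6 1.573 yaw rad -1.2176 shift [-0.0002  0.      0.0021] tilt [ 3.e-04 -1.e-04 -1.e+00] F [0.9  0.15 3.78] T [ 0.084  0.133 -0.078] tq6 -0.065 w 0.0353
```

{"api": "step_arm", "payload": {"commands": [[0.03, 0, 0, -0.0001, 0.05], [0.03, 0, 0, 0, 0], [0.03, 0, 0, 0, 0]]}}

```text
time: 12.8
eef_pos: [0.5695, -0.2267, 0.1642]
orientation: [2.729, 1.556, 0.0]
contact_force: [-1.0, -1.0, 4.2]
width: 0.0353
```

```bash
python3 -c "
from h import *
go(.5697,-.2268,.162,42)"
```

```text
t 12.8 pos [ 0.5695 -0.2267  0.1642] jaw -30.63 q6 1.623 yaw rad -1.2676 shift [-0.0002  0.      0.0022] tilt [ 4.e-04 -1.e-04 -1.e+00] F [-0.95 -1.    4.23] T [ 0.015 -0.01  -0.098] tq6 -0.063 w 0.0353
```

{"api": "step_arm", "payload": {"commands": [[0.03, 0, 0, -0.0001, 0.05], [0.03, 0, 0, 0, 0], [0.03, 0, 0, 0, 0]]}}

```text
time: 13.1
eef_pos: [0.5696, -0.2267, 0.1643]
orientation: [2.767, 1.487, 0.0]
contact_force: [0.3, -0.2, 3.2]
width: 0.0349
```

```bash
python3 -c "
from h import *
go(.5697,-.2268,.162,42)"
```

```text
t 13.1 pos [ 0.5696 -0.2267  0.1643] jaw -33.49 q6 1.673 yaw rad -1.3176 shift [-0.0002  0.      0.0023] tilt [ 4.e-04 -2.e-04 -1.e+00] F [ 0.31 -0.2   3.24] T [-0.087 -0.094 -0.073] tq6 -0.055 w 0.0349
```

{"api": "step_arm", "payload": {"commands": [[0.03, 0, 0, -0.0001, 0.05], [0.03, 0, 0, 0, 0], [0.03, 0, 0, 0, 0]]}}

```text
time: 13.4
eef_pos: [0.5697, -0.2267, 0.1643]
orientation: [2.803, 1.418, 0.001]
contact_force: [1.2, 0.2, 3.3]
width: 0.035
```

```bash
python3 -c "
from h import *
go(.5697,-.2268,.162,42)"
```

```text
t 13.4 pos [ 0.5697 -0.2267  0.1643] jaw -36.35 q6 1.723 yaw rad -1.3674 shift [-0.0001 -0.0001  0.0023] tilt [ 6.e-04 -1.e-04 -1.e+00] F [1.16 0.21 3.28] T [-0.063 -0.274  0.05 ] tq6 0.009 w 0.035
```

{"api": "step_arm", "payload": {"commands": [[0.03, 0, 0, -0.0001, 0.05], [0.03, 0, 0, 0, 0], [0.03, 0, 0, 0, 0]]}}

```text
time: 13.7
eef_pos: [0.5697, -0.2266, 0.1644]
orientation: [2.838, 1.347, 0.001]
contact_force: [2.8, 0.7, 2.4]
width: 0.0349
```

```bash
python3 -c "
from h import *
go(.5697,-.2268,.162,42)"
```

```text
t 13.7 pos [ 0.5697 -0.2266  0.1644] jaw -39.21 q6 1.773 yaw rad -1.4173 shift [-0.0001 -0.0002  0.0024] tilt [ 7.e-04 -0.e+00 -1.e+00] F [2.84 0.65 2.44] T [ 0.055 -0.512  0.094] tq6 0.107 w 0.0349
```

{"api": "step_arm", "payload": {"commands": [[0.03, 0, 0, 0, 0.03], [0.03, 0, 0, 0, 0], [0.03, 0, 0, 0, 0]]}}

```text
time: 14.0
eef_pos: [0.5697, -0.2266, 0.1644]
orientation: [2.858, 1.304, 0.001]
contact_force: [1.4, -0.2, 2.8]
width: 0.0353
```

```bash
python3 -c "
from h import *
go(.5697,-.2268,.162,42)"
```

```text
t 14.0 pos [ 0.5697 -0.2266  0.1644] jaw -40.94 q6 1.803 yaw rad -1.4475 shift [-0.0001 -0.0001  0.0024] tilt [ 6.e-04 -1.e-04 -1.e+00] F [ 1.36 -0.19  2.76] T [-0.015 -0.572  0.283] tq6 0.287 w 0.0353
```

{"api": "step_arm", "payload": {"commands": [[0.03, 0, 0, 0, 0.02], [0.03, 0, 0, 0, 0], [0.03, 0, 0, 0, 0]]}}

```text
time: 14.3
eef_pos: [0.5697, -0.2267, 0.1644]
orientation: [2.871, 1.274, 0.001]
contact_force: [4.1, -0.4, 1.7]
width: 0.0353
```

```bash
python3 -c "
from h import *
go(.5697,-.2268,.162,42)"
```

```text
t 14.3 pos [ 0.5697 -0.2267  0.1644] jaw -42.15 q6 1.824 yaw rad -1.4687 shift [-0.0001 -0.0001  0.0024] tilt [ 6.e-04 -1.e-04 -1.e+00] F [ 4.15 -0.39  1.67] T [-0.076 -0.831  0.406] tq6 0.389 w 0.0353
```

Steady rise of about 0.1 N·m per degree, to 0.39 N·m: that is the stop. I ease back about 2.5° to relieve it and lift gently.

{"api": "step_arm", "payload": {"commands": [[0.03, 0, 0, 0, -0.045], [0.03, 0, 0, 0, 0], [0.03, 0, 0, -0.001, 0], [0.03, 0, 0, -0.001, 0], [0.03, 0, 0, -0.001, 0], [0.03, 0, 0, -0.001, 0]]}}

```text
time: 14.9
eef_pos: [0.569, -0.2263, 0.1666]
orientation: [-2.841, -1.336, 0.002]
contact_force: [4.5, -0.7, -8.0]
width: 0.0351
```

```bash
python3 -c "
from h import *
go(.5697,-.2268,.162,42)"
```

```text
t 14.9 pos [ 0.569  -0.2263  0.1666] jaw -39.65 q6 1.781 yaw rad -1.425 shift [-0.0008  0.0002  0.0046] tilt [-0.0019  0.0012 -1.    ] F [ 4.54 -0.75 -7.96] T [-0.164 -1.167  0.135] tq6 0.155 w 0.0351
```

{"api": "step_arm", "payload": {"commands": [[0.03, 0.0004, 0.0005, -0.002, 0], [0.03, 0, 0, -0.002, 0], [0.03, 0, 0, -0.002, 0], [0.03, 0, 0, 0, 0]]}}

```text
time: 15.3
eef_pos: [0.5683, -0.2261, 0.1733]
orientation: [-2.84, -1.336, 0.005]
contact_force: [-1.3, 0.7, -8.4]
width: 0.035
```

```bash
python3 -c "
from h import *
go(.5697,-.2268,.162,42)"
```

```text
t 15.3 pos [ 0.5683 -0.2261  0.1733] jaw -39.62 q6 1.78 yaw rad -1.4245 shift [-0.0015  0.0006  0.0113] tilt [-0.004   0.0013 -1.    ] F [-1.28  0.71 -8.43] T [0.081 0.332 0.015] tq6 0.052 w 0.035
```

{"api": "step_arm", "payload": {"commands": [[0.03, 0, 0, -0.003, 0], [0.03, 0, 0, -0.003, 0], [0.03, 0, 0, -0.003, 0], [0.03, 0, 0, -0.003, 0], [0.03, 0, 0, -0.003, 0], [0.03, 0, 0, -0.003, 0], [0.03, 0, 0, -0.005, 0], [0.03, 0, 0, -0.01, 0], [0.03, 0, 0, -0.01, 0], [0.03, 0, 0, 0, 0]]}}

```text
time: 16.3
eef_pos: [0.5713, -0.2273, 0.2199]
orientation: [2.839, 1.336, 0.004]
contact_force: [-0.1, 0.3, -3.0]
width: 0.0348
```

```bash
python3 -c "
from h import *
go(.53,.180,.21,99.5)
d=grab('side');e=grab('top'); im=cv2.resize(d['frame'][40:240,230:420],None,fx=2.5,fy=2.5)
im2=cv2.resize(e['frame'][190:310,330:470],None,fx=500/120*.95,fy=500/120)[:,:300*2]
cv2.imwrite('pics/c4.png',cv2.convertScaleAbs(im,alpha=1.5))"
```

```text
t 16.3 pos [ 0.5713 -0.2273  0.2199] jaw -39.59 q6 1.78 yaw rad 0.714 shift [ 0.0265 -0.4085  0.0089] tilt [ 0.0038 -0.002  -1.    ] F [-0.15  0.34 -2.95] T [-0.007 -0.046  0.001] tq6 0.0 w 0.0348
```

View pics/c4.png

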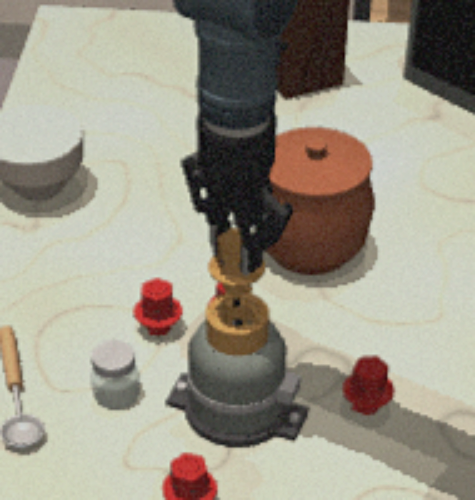

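The plug is out, upright, hanging above the open neck, with the jar and the rest undisturbed. I carry it over the empty half of the tray.

{"api": "step_arm", "payload": {"commands": [[0.03, 0.01, -0.01, 0, 0], [0.03, 0.02, -0.02, 0, 0], [0.03, 0.03, -0.03, 0, 0], [0.03, 0.035, -0.035, 0, 0], [0.03, 0.035, -0.035, 0, 0], [0.03, 0.035, -0.035, 0, 0], [0.03, 0.035, -0.035, 0, 0], [0.03, 0.03, -0.03, 0, 0], [0.03, 0.025, -0.025, 0, 0], [0.03, 0.02, -0.02, 0, 0], [0.03, 0.0155, -0.016, 0, 0], [0.03, 0, 0, 0, 0]]}}

```text
time: 17.6
eef_pos: [0.5292, 0.1861, 0.2167]
orientation: [-2.838, -1.344, 0.001]
contact_force: [0.5, -0.1, -3.8]
width: 0.0351
```

{"api": "step_arm", "payload": {"commands": [[0.03, 0, 0, 0.02, 0], [0.03, 0, 0, 0.03, 0], [0.03, 0, 0, 0.03, 0], [0.03, 0, 0, 0.02, 0], [0.03, 0, 0, 0.01, 0], [0.03, 0, 0, 0.005, 0], [0.03, 0, 0, 0, 0], [0.03, 0, 0, 0, 0], [0.03, 0, 0, 0, 0]]}}

```text
time: 18.5
eef_pos: [0.532, 0.1829, 0.1036]
orientation: [2.842, 1.337, 0.004]
contact_force: [0.7, 1.0, -3.3]
width: 0.0353
```

```bash
python3 -c "
from h import *
go(.532,.182,.042)
d=grab('side'); im=cv2.resize(d['frame'][190:410,220:420],None,fx=2.7,fy=2.7)
cv2.imwrite('pics/c5.png',cv2.convertScaleAbs(im,alpha=1.4))"
```

```text
t 18.5 pos [0.532  0.1829 0.1036] jaw -39.6 q6 2.48 yaw rad 0.0 shift [-0.0008  0.0005  0.0616] tilt [ 2.4e-03  5.0e-04 -1.0e+00] F [ 0.66  1.05 -3.25] T [-0.038  0.036  0.037] tq6 0.0 w 0.0353
```

View pics/c5.png

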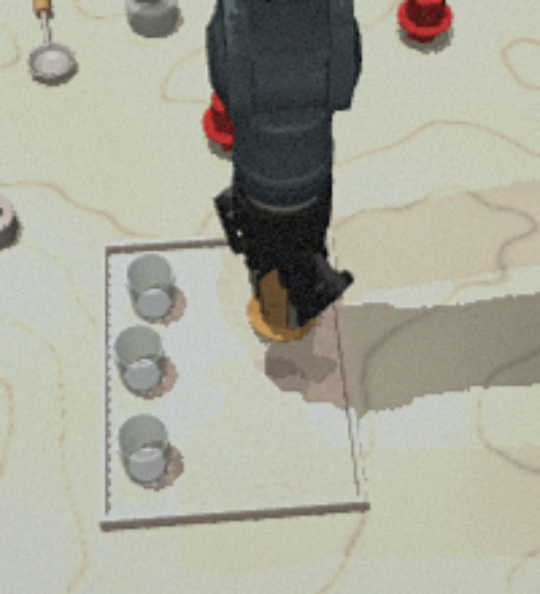

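The plug hangs well over the empty half, away from the three glasses. I lower it most of the way, then in small steps.

{"api": "step_arm", "payload": {"commands": [[0.03, 0, 0, 0.015, 0], [0.03, 0, 0, 0.015, 0], [0.03, 0, 0, 0.012, 0], [0.03, 0, 0, 0.008, 0], [0.03, 0, 0, 0.004, 0], [0.03, 0, 0, 0.002, 0], [0.03, 0, 0, 0.001, 0], [0.03, 0, 0, 0, 0], [0.03, 0, 0, 0, 0]]}}

```text
time: 19.45
eef_pos: [0.5313, 0.1827, 0.0458]
orientation: [2.842, 1.338, 0.001]
contact_force: [-0.3, 0.0, -2.2]
width: 0.035
```

{"api": "step_arm", "payload": {"commands": [[0.03, 0, 0, 0.001, 0], [0.03, 0, 0, 0.001, 0], [0.03, 0, 0, 0, 0], [0.03, 0, 0, 0, 0]]}}

```text
time: 19.85
eef_pos: [0.5309, 0.1826, 0.0433]
orientation: [2.842, 1.338, -0.0]
contact_force: [0.4, 0.5, -3.4]
width: 0.035
```

{"api": "step_arm", "payload": {"commands": [[0.03, 0, 0, 0.001, 0], [0.03, 0, 0, 0, 0], [0.03, 0, 0, 0, 0]]}}

```text
time: 20.15
eef_pos: [0.5309, 0.1826, 0.0422]
orientation: [2.842, 1.338, -0.0]
contact_force: [-0.2, -0.3, -3.4]
width: 0.0352
```

{"api": "step_arm", "payload": {"commands": [[0.03, 0, 0, 0.0005, 0], [0.03, 0, 0, 0.0005, 0], [0.03, 0, 0, 0, 0], [0.03, 0, 0, 0, 0]]}}

```text
time: 20.55
eef_pos: [0.5309, 0.1826, 0.0413]
orientation: [2.842, 1.338, -0.0]
contact_force: [0.1, -1.0, -1.5]
width: 0.0349
```

{"api": "step_arm", "payload": {"commands": [[0.03, 0, 0, 0.0005, 0], [0.03, 0, 0, 0, 0], [0.03, 0, 0, 0, 0]]}}

```text
time: 20.85
eef_pos: [0.5309, 0.1826, 0.0408]
orientation: [2.842, 1.338, -0.0]
contact_force: [0.2, 0.4, -3.0]
width: 0.035
```

{"api": "step_arm", "payload": {"commands": [[0.03, 0, 0, 0.0005, 0], [0.03, 0, 0, 0, 0], [0.03, 0, 0, 0, 0]]}}

```text
time: 21.15
eef_pos: [0.5309, 0.1826, 0.0403]
orientation: [2.842, 1.338, -0.0]
contact_force: [0.2, -0.7, -2.8]
width: 0.035
```

{"api": "step_arm", "payload": {"commands": [[0.03, 0, 0, 0.0005, 0], [0.03, 0, 0, 0, 0], [0.03, 0, 0, 0, 0]]}}

```text
time: 21.45
eef_pos: [0.531, 0.1827, 0.04]
orientation: [2.842, 1.338, 0.0]
contact_force: [-1.1, -0.7, 0.3]
width: 0.0354
```

{"api": "step_arm", "payload": {"commands": [[0.03, 0, 0, 0.0005, 0], [0.03, 0, 0, 0, 0], [0.03, 0, 0, 0, 0]]}}

```text
time: 21.75
eef_pos: [0.531, 0.1827, 0.04]
orientation: [2.842, 1.338, 0.001]
contact_force: [-3.4, 0.3, 5.2]
width: 0.0351
```

```bash
python3 -c "
from h import *
go(.532,.182,.042)"
```

```text
t 21.75 pos [0.531  0.1827 0.04  ] jaw -39.59 q6 2.48 yaw rad 0.0 shift [ 0.0001  0.0012 -0.002 ] tilt [ 5.e-04  0.e+00 -1.e+00] F [-3.38  0.34  5.17] T [-0.112  0.517 -0.014] tq6 -0.009 w 0.0351
```

Touched down (the force rose from -3 to +5 N, with z stopped at 0.040). I ease off, open and back away.

{"api": "step_arm", "payload": {"commands": [[0.03, 0, 0, -0.0005, 0], [0.036, 0, 0, 0, 0], [0.038, 0, 0, 0, 0], [0.042, 0, 0, 0, 0], [0.05, 0, 0, 0, 0], [0.06, 0, 0, 0, 0], [0.06, 0, 0, 0, 0], [0.06, 0, 0, 0, 0]]}}

```text
time: 22.55
eef_pos: [0.531, 0.1827, 0.0398]
orientation: [2.842, 1.338, 0.0]
contact_force: [0.4, -0.2, 0.4]
width: 0.0599
```

{"api": "step_arm", "payload": {"commands": [[0.06, 0, 0, -0.005, 0], [0.06, 0, 0, -0.01, 0], [0.06, 0, 0, -0.02, 0], [0.06, 0, 0, -0.03, 0], [0.06, 0, 0, -0.03, 0], [0.06, 0, 0, -0.03, 0], [0.06, 0, 0, -0.03, 0], [0.06, -0.03, 0, -0.01, 0], [0.06, -0.04, 0.03, 0, 0], [0.06, -0.03, 0.03, 0, 0], [0.06, -0.02, 0.02, 0, 0], [0.06, 0, 0, 0, 0]]}}

```text
time: 23.75
eef_pos: [0.5166, 0.0361, 0.206]
orientation: [2.844, 1.33, 0.002]
contact_force: [-0.7, 1.1, -1.3]
width: 0.0601
```

```bash
python3 -c "
from h import *
d=grab('side');e=grab('top')
for n,d in(('side',d),('top',e)):
    P=d['P'];hsv=cv2.cvtColor(d['frame'],cv2.COLOR_BGR2HSV)
    m=(abs(P[...,0]-.531)<.06)&(abs(P[...,1]-.183)<.06)&(hsv[...,0]>12)&(hsv[...,0]<35)&(hsv[...,1]>90)
    Q=P[m]; t=Q[Q[:,2]>.055]; print(n,m.sum(),Q.max(0).round(3),t.mean(0).round(3),np.percentile(Q[:,2],[10,50,90]).round(3)) if len(t) else print(n,m.sum())
    g=(P[...,2]>.03)&(P[...,2]<.07)&(P[...,1]>.05)&(P[...,1]<.4)&(P[...,0]>.6)&(P[...,0]<.65)
    k,l,st,ce=cv2.connectedComponentsWithStats(g.astype(np.uint8))
    print([np.median(P[l==i],0).round(4).tolist() for i in range(1,k) if st[i,4]>10])
    j=(P[...,0]>.54)&(P[...,0]<.68)&(abs(P[...,1]+.17)<.06)&(P[...,2]>.05)&(P[...,2]<.075); print('jar',np.median(P[j],0).round(3))
go(.53,.18,.2)
a=cv2.resize(grab('side')['frame'][60:420,200:440],None,fx=1.6,fy=1.6)
b=cv2.resize(e['frame'][180:320,180:400],None,fx=1.9,fy=1.9); b=cv2.copyMakeBorder(b,0,a.shape[0]-b.shape[0],0,0,0)
cv2.imwrite('pics/c6.png',cv2.convertScaleAbs(np.hstack([a,b])[:600,:800],alpha=1.4))"
```

```text
side 482 [0.559 0.213 0.075] [0.53  0.185 0.068] [0.033 0.052 0.07 ]
[[0.6422, 0.1372, 0.0494], [0.6412, 0.2131, 0.053], [0.6325, 0.2806, 0.0501]]
jar [ 0.604 -0.185  0.061]
top 323 [0.557 0.208 0.078] [0.53  0.181 0.069] [0.031 0.045 0.072]
[[0.6389, 0.2093, 0.0574], [0.6393, 0.1356, 0.058], [0.6308, 0.3027, 0.0557]]
jar [ 0.58  -0.177  0.062]
t 23.85 pos [0.5163 0.0389 0.2056] jaw -39.68 q6 2.216 yaw rad 0.0 shift [ 0.1174 -0.0795  0.0057] tilt [ 1.e-03  4.e-04 -1.e+00] F [0.13 0.62 0.39] T [-0.036 -0.028 -0.03 ] tq6 -0.013 w 0.0601
```

View pics/c6.png

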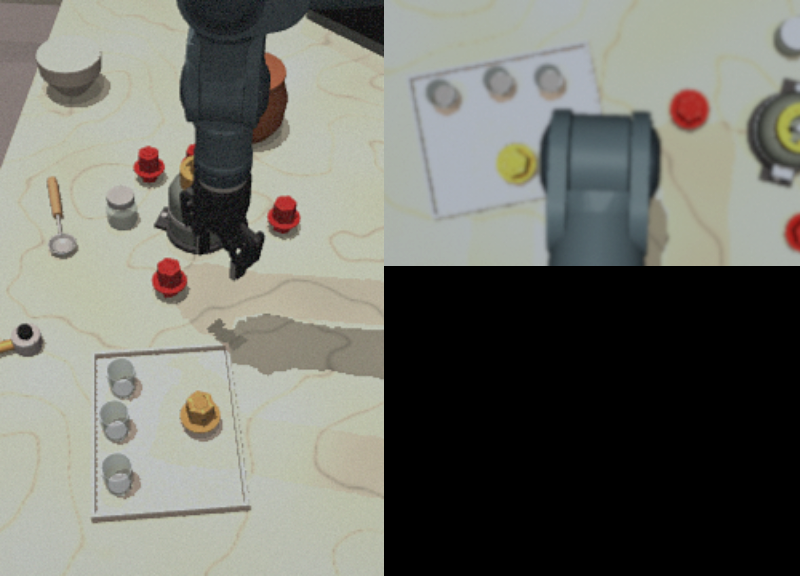

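The plug stands upright in the tray's empty half, its top at about 0.07 m as it should be (6 + 63 mm). The glasses are where they were, the arm is clear, and the neck is empty. Handing in.

```bash
python3 -c "
from rig import r
print(r.hand_in(), r.state()['time'])"
```

```text
the job is handed in; nothing more can be done
the job is handed in; nothing more can be done
```

I loosened the plug, lifted it out and set it upright in the empty half of the tray, then handed the job in at about 24 s on the robot's clock.

- **Loosening:** I turned the plug about 84° clockwise, in 3° steps (2° or less near the stop). From about 80° the torque rose steadily by about 0.1 N·m per degree. I stopped at 0.39 N·m (limit 0.9) and eased back 2.5°.
- **Lifting:** the plug came out with about 8 N of drag.
- **Placing:** I set it down at about (0.531, 0.183) with a touch-down reading of about 5 N, released it and backed away.

**Last checks:**
- **Plug:** both cameras show it standing upright, with its top 69 to 72 mm above the counter where 69 mm is expected.
- **Glasses:** the side view reads within 4 mm of the first readings and the top view within 2 mm, which is about the measuring noise.
- **Jar:** the top view reads unchanged. The side view disagrees by about 2 cm in x. I put that down to the arm, which by then partly hid that area from the side camera and fell inside the measuring region. The picture shows the jar in place.
- **Crock and bottle:** I did not measure these again. The crock is partly in view in the last picture and looks undisturbed; the bottle is out of that view. The tool was never near either at their height.

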